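# Build up the indexed specimen stage: riser on base, platform on riser

### The job

Put the flanged riser, flange down, over the spigot of the fixed base and turn it, by its lever if you like, until its three notches drop over the base's index pins and the flange lies fully home on the base. Then set the round platform, post up, over the spigot on top of the riser so that it lies flush on the hub. Do not shift the dust cap or the dropper bottle standing around.

Things in the scene. Friction and masses are not known exactly. Their poses are not given: they have to be found in the camera images.
- stage_base: Fixed dark steel disc, 100 mm across, 12 mm thick; origin at the centre of its underside, z up. In its middle a steel centring spigot, 34 mm across, from 12 to 32 mm above the origin, the top 4 mm tapered to 27 mm across. It stands past the left end of the computer monitor, a solid panel whose top is 560 mm above the desk.
- pin_circle (a point): Centre of the base's upper face, axes as stage_base. Three steel pins, 8 mm across, round-topped, 7 mm tall, stand on it 33 mm from the axis, 120 degrees apart. Their angle is in no pose: 60, 180 and 300 degrees from +x, plus one unknown offset of -35 to +35 degrees. Put on at a wrong angle the riser rests on the pins, turns easily and, once its notches meet the pins, drops and turns no further.
- riser: Loose aluminium part, 0.25 to 0.5 kg; origin at the centre of the flange's underside, z up. Flange 80 mm across, 10 mm thick; recess below 36 mm across, 21 mm deep; three open notches 11 mm wide in its rim (from radius 29 mm) at 60, 180, 300 degrees from +x. Hub 46 mm across up to 55 mm, to grip it by. On the pins it sits 7 mm too high; home, its origin is 12 mm above the base's.
- riser_top (a point): Centre of the hub's top face, 55 mm above the riser's origin, axes as riser; on it a spigot 26 mm across, 10 mm tall, its top 4 mm tapered to 20 mm. Along the riser's +x runs a flat lever (12 mm wide, 10 to 18 mm above the riser's origin, out to 63 mm); 56 mm out on it stands a black post, 12 mm across, 18 to 55 mm above the riser's origin, to push the riser round by.
- platform: Loose round black specimen table, 0.13 to 0.25 kg, 76 mm across, 15 mm thick; origin at the centre of its underside, z up. Recess below 28 mm across, 11 mm deep; on top in the middle an aluminium post 26 mm across, 15 to 52 mm above the origin, to grip it by. Seated, its origin is at riser_top.
- dust_cap: Bystander: black eyepiece dust cap, 54 mm across and 48 mm tall, open upwards; origin at the centre of its underside.
- drops: Bystander: small brown dropper bottle, 33 mm across and 102 mm tall; origin at the centre of its underside.
Things that resemble listed ones, but are neither listed nor needed, are in the scene too. Leave any pink look-alike of the platform alone.

How it is judged:
On the way, in this order (a step that is already met when the one before it is completed fails the run):
1. the riser lies home on the base over the index pins, with the platform not yet on it (z of riser in the frame of stage_base between 0.009 and 0.0145 m and horizontal distance between riser and stage_base below 0.004 m and angle between riser's own z axis and vertical below 0.03 rad and horizontal distance between platform and riser above 0.05 m), for 0.2 s.
2. the platform lies flush on the riser's hub (z of platform in the frame of riser between 0.052 and 0.0575 m and horizontal distance between platform and riser below 0.004 m and angle between platform's own z axis and vertical below 0.03 rad), for 0.2 s.
At the end, for the whole second after the job is handed in: Riser home: origin 9 to 14.5 mm above the base origin, within 4 mm of the base axis. Platform flush on it: origin 52 to 57.5 mm above the riser origin, within 4 mm of its axis. Both upright within 0.03 rad and at rest (under 10 mm/s) (all of step 2 and z of riser in the frame of stage_base between 0.009 and 0.0145 m and horizontal distance between riser and stage_base below 0.004 m and angle between riser's own z axis and vertical below 0.03 rad and linear speed of each of riser, platform below 0.01 m/s); the robot touches nothing.
It fails at once if the dust cap or the dropper bottle is shifted by more than 25 mm (distance of any of dust_cap, drops from where it was at the start of the episode above 0.025 m).
It also fails if it takes over 72 s, if anything falls off the work surface, if the arm or the gripper's body presses on something with over 40 N, if the wrist force passes 120 N, or if a joint passes its speed limit or range.

### The arm

A 7-joint arm with a two-finger parallel gripper is mounted at the origin on the work surface; the furniture and walls round the work are solid. World frame = base frame: x ahead of the robot, y to its left, z up, the work surface at z = 0. Lengths are in m, angles in rad, forces in N, time in s.
With the tool pointing down it reaches from about 0.425 to 0.95 m from the base axis. Payload 4.7 kg.
Tool frame: the origin (TCP) lies on the centre line of the jaws, within the pads' length; the fingertips stand robot.nose_length ahead of it and the grasp point (between the pads) lies 8 mm behind it (robot.nose_length is the distance from the TCP to the fingertips, in m); z points along the fingers, y is the line along which they close (so a half turn about z gives the same grasp; the last joint's range is limited). The gripper opens to 85 mm and grips with 20 to 120 N. Pads are 22 mm wide; open, the fingers measure 114 mm over their backs; the gripper's body (76 mm by 85 mm) begins 54 mm behind the grasp point. The pads swing forward as they close: fully open they stand 13 mm farther back than shut.
Start: joints at [-1.197, 0.469, -0.049, 1.532, 0.024, 1.141, -0.082], TCP at [0.265, 0.621, 0.242] pointing down, gripper open.
Joint ranges: [-2.59, 2.59], [-0.33, 1.99], [-1.39, 1.29], [0.1, 2.45], [-1.04, 4.18], [0.21, 1.99], [-2.66, 2.66]. Speed limits (rad/s): [2.57, 2.57, 3.14, 3.14, 3.14, 3.14, 3.14].

### API

Orientations are given as [roll, pitch, yaw] about the fixed x, y, z axes, in that order (R = Rz(yaw) Ry(pitch) Rx(roll)).
In Python, from plant import robot gives the robot as it stands. Calls block until the motion is done:
- robot.goto(position, orientation): joint-space move of the TCP to a pose.
- robot.move_straight(position, vel=0.15, attitude=None, contact_N=None): straight line of the TCP; attitude=None keeps the orientation; vel is the mean speed in m/s. With contact_N (N) it stops when the force on the tool has changed by that much, and returns True; else False.
- robot.move_joints(angles): joint-space move.
- robot.grip(opening, strength=None): opening from 0.0 (shut) to 1.0 (fully open); strength is the grip in N (None keeps the last); returns when the fingers have stopped.
- robot.sleep(seconds).
- robot.inverse_kinematics(position, orientation): joint angles nearest the present ones, or None.
- robot.sense(): the state.
- robot.grab_frame(name): name is "scene" or "side" or "wrist"; returns a dict with "image" (400x640x3 uint8, red, green, blue), "range_z" (400x640 float32, m along the optical axis (not along the pixel's ray), 0 where there is no reading), "fx", "fy", "cx", "cy" (pixels), "dist_coeffs" ([k1, k2, p1, p2, k3] as OpenCV has them; the pictures are not rectified), "R" (3x3) and "t" (3): a world point X has camera coordinates R X + t. Camera axes: x right, y down, z forward; pixel columns grow to the right and rows downward; lengths in m; the calibration is good to about 2 mm. A picture is of the moment at which its call begins.
A pose or a line that the arm cannot do raises robot.IKError and nothing moves.
- robot.close_job(): hands the job in; it is judged then, once.
The state is a dict: "t": time; "joint_pos": joint angles; "joint_velocities": joint speeds; "effort": joint torques, N m; "tcp_pos": TCP position; "tcp_rot": TCP orientation; "wrist_force": force on the tool from outside, world axes, zero at the start; "torque": the same for the moment, N m; "opening": opening from 0.0 (shut) to 1.0 (fully open); "gripper_force": force on a finger pad.
Only numpy, scipy, OpenCV 4.12 (cv2) and the standard library are available. Lean on these libraries where they do the work, as an engineer would, in place of code of your own. Each camera call takes 0.05 s, during which the arm holds its last target. There are 200 camera calls.

## Working session

There is one attempt and no reset: what is moved stays moved. The work goes in short steps, each a Python script; the robot and the scene stay as the last script left them, time stands still between calls to the robot, and variables do not carry over. Pictures are saved under pics/ and viewed, at most 10 in all, crops included, and the job is handed in when it is done.

```bash
ls; mkdir -p pics
cat > h.py <<'E'
import numpy as np, cv2
from plant import robot
def grab(n,save=None):
    f=robot.grab_frame(n)
    if save: cv2.imwrite(f'pics/{save}.png',f['image'][:,:,::-1]); np.savez(f'pics/{save}.npz',**{k:np.array(v) for k,v in f.items()})
    return f
def load(s): return dict(np.load(f'pics/{s}.npz'))
def K(f): return np.array([[f['fx'],0,f['cx']],[0,f['fy'],f['cy']],[0,0,1.]],float)
def ray(f,uv):
    p=cv2.undistortPoints(np.array(uv,float).reshape(-1,1,2),K(f),np.array(f['dist_coeffs'],float)).reshape(-1,2)
    R=np.array(f['R']);t=np.array(f['t']); return -R.T@t, np.c_[p,np.ones(len(p))]@R   # origin, dirs (cam z=1)
def onplane(f,uv,z):
    o,d=ray(f,uv); return o+d*((z-o[2])/d[:,2])[:,None]
def cloud(f):
    h,w=f['range_z'].shape; v,u=np.mgrid[:h,:w]
    o,d=ray(f,np.c_[u.ravel(),v.ravel()]); return (o+d*f['range_z'].reshape(-1,1)).reshape(h,w,3)
def proj(f,X):
    return cv2.projectPoints(np.array(X,float).reshape(-1,1,3),cv2.Rodrigues(np.array(f['R'],float))[0],np.array(f['t'],float),K(f),np.array(f['dist_coeffs'],float))[0].reshape(-1,2)
E
python3 - <<'E'
from h import *
s=robot.sense(); print(s, robot.nose_length)
fs=[grab(n,n+'0') for n in('scene','side','wrist')]
for f in fs: print(f['fx'],-np.array(f['R']).T@f['t'],np.array(f['R'])[2])
cv2.imwrite('pics/a.png',np.vstack([fs[0]['image'],fs[1]['image']])[:,:,::-1][:, :])
E
python3 -c "
import cv2;i=cv2.imread('pics/a.png');print(i.shape);cv2.imwrite('pics/a.png',cv2.resize(i,(480,600),interpolation=cv2.INTER_AREA))"
```

```text
pics
{'t': 0.0, 'joint_pos': array([-1.19692457,  0.46948925, -0.04860956,  1.5336799 ,  0.02409963,
        1.14100905, -0.08229292]), 'joint_velocities': array([-0.00271821,  0.00042212,  0.00108041, -0.00037654,  0.00045634,
       -0.00086509,  0.00061698]), 'effort': array([ 8.89678518e-05, -5.10317016e+01, -4.62934328e-02, -2.37705159e+01,
        1.08295970e-02,  7.60559138e-03, -2.29332223e-06]), 'tcp_pos': array([0.26434136, 0.62047795, 0.24123515]), 'tcp_rot': array([-3.13959389e+00,  6.63478503e-05,  2.73887226e+00]), 'wrist_force': array([-0.1013569 , -0.16033858,  0.52215389]), 'torque': array([-0.00739516, -0.03302   ,  0.00376792]), 'gripper_force': 0.0, 'opening': 1.0052331169611202} 0.011
446.61522243653775 [0.6096084  0.81761972 0.78042899] [-0.18916292 -0.50340717 -0.84308873]
422.49356037726113 [0.17585753 1.09692208 0.76835518] [ 0.2598391  -0.655884   -0.70873114]
281.7349471789613 [0.1954918  0.65064132 0.37380383] [ 0.27139307 -0.11736161 -0.95528637]
(800, 640, 3)
```

View pics/scene0.png

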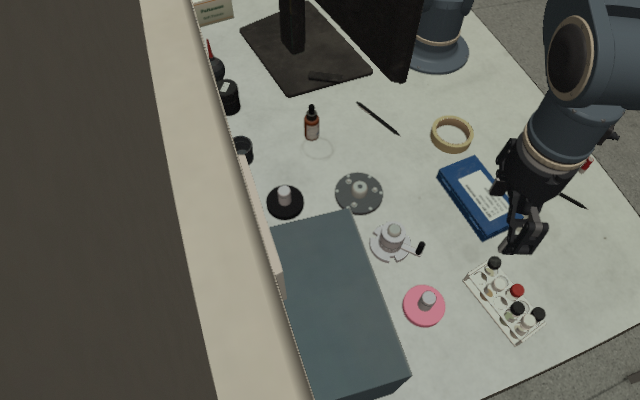

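View pics/side0.png

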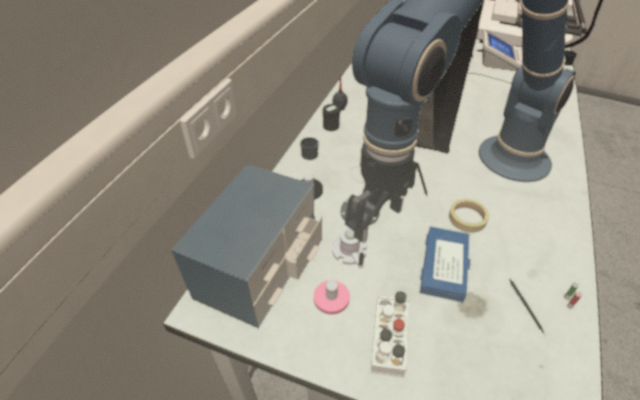

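Scene: the dark disc with the spigot at (359,193) is the base, the riser is at (391,242), and its black lever post is at (420,248). The black table with an aluminium post at (285,202) fits the platform. The pink one at (424,305) is the decoy. The dropper bottle is at (312,124) and the dust cap is near (243,150). The arm hides the base in the side view.

Run:
```python
from h import *
f=load('scene0'); C=cloud(f); im=f['image']
for n,p in dict(basespig=(359,186),basedisc=(345,200),riserspig=(394,229),riserfl=(378,246),lever=(420,245),plat=(272,203),platpost=(284,189),platrim=(300,202),cap=(243,143),drops=(311,107),pink=(429,295),cabA=(352,212),cabB=(272,228),cabC=(410,375),wall=(240,160),wall2=(280,265),monend=(405,78),tape=(452,120),mug=(229,85),screen=(392,70)).items():
    print(n,C[p[1],p[0]].round(3))
a=cv2.resize(im[90:270,220:460],(800,600),interpolation=cv2.INTER_CUBIC)
cv2.imwrite('pics/crop1.png',a[:,:,::-1])
w=load('wrist0');cv2.imwrite('pics/w0.png',w['image'][:,:,::-1])
```

```text
basespig [0.361 0.377 0.034]
basedisc [0.393 0.385 0.011]
riserspig [0.346 0.503 0.066]
riserfl [0.369 0.502 0.01 ]
lever [0.31  0.545 0.056]
plat [0.536 0.348 0.015]
platpost [0.508 0.347 0.053]
platrim [0.481 0.363 0.014]
cap [0.555 0.189 0.028]
drops [0.403 0.197 0.097]
pink [0.336 0.635 0.052]
cabA [0.389 0.416 0.01 ]
cabB [0.563 0.486 0.169]
cabC [0.452 0.757 0.168]
wall [0.59  0.519 0.397]
wall2 [0.584 0.649 0.395]
monend [0.193 0.203 0.124]
tape [0.082 0.266 0.02 ]
mug [0.548 0.046 0.067]
screen [0.225 0.197 0.149]
```

View pics/crop1.png

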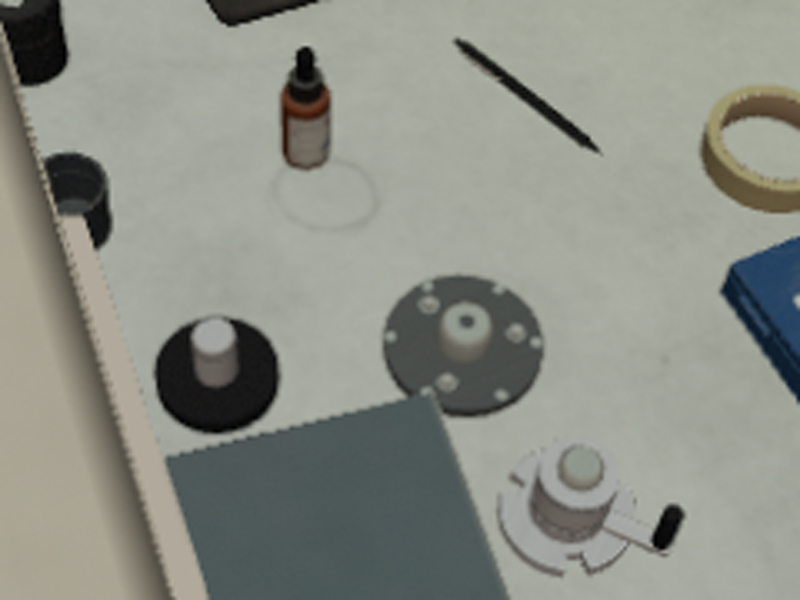

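View pics/wrist0.png

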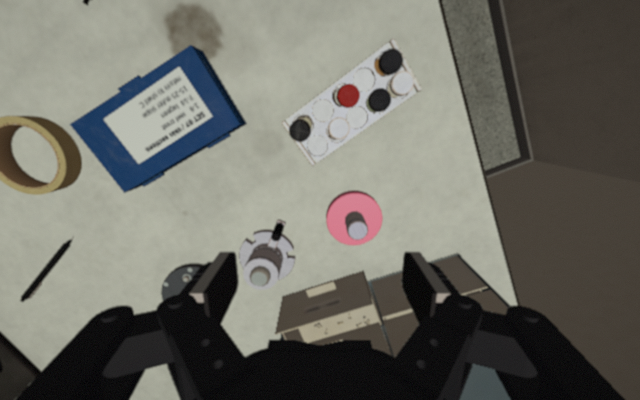

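The enlarged crop confirms the black table with an aluminium post at (215,360) as the platform: it is black, while the pink one is the decoy. The base, with its pins at (428,304), (515,332) and (447,381), is clear. The riser is at (575,500) with its lever pointing right. The wrist view also shows the riser at (265,262). Next I check the monitor panel and the arm profile.

Run:
```python
from h import *
for nm in('scene0','side0'):
    f=load(nm); C=cloud(f); im=f['image'].astype(int); ok=f['range_z']>0
    az=np.array([.3924,.9198]) # start az dir
    az=np.array([np.cos(1.167),np.sin(1.167)])
    lat=-C[...,0]*az[1]+C[...,1]*az[0]; rad=C[...,0]*az[0]+C[...,1]*az[1]
    dark=(im.max(-1)<45)&ok&(C[...,2]>.06)&(C[...,2]<.6)
    v,u=np.mgrid[:400,:640]
    m=dark&((v<90)&(u>270)&(u<425) if nm=='scene0' else (v<155)&(u>410)&(u<490))
    P=C[m]; print(nm,len(P),P.min(0).round(3),P.max(0).round(3))
    for z in np.arange(.08,.6,.06):
        Q=P[abs(P[:,2]-z)<.03]
        if len(Q)>10:
            i=Q[:,0].argmin(); k=Q[:,0].argmax(); y=Q[:,1].argmax(); print(round(z,2),len(Q),Q[i].round(3),Q[k].round(3),'maxy',Q[y].round(3))
    m=ok&(abs(lat)<.2)&(C[...,2]>.25)&(rad>-.2)&(rad<.9)
    if nm=='scene0': m&=(u>420)
    P=np.c_[rad[m],lat[m],C[m][:,2]]
    for z in np.arange(.25,1.0,.05):
        Q=P[abs(P[:,2]-z)<.025]
        if len(Q)>10: print('arm z',round(z,2),len(Q),'rad',np.percentile(Q[:,0],[1,50,99]).round(2),'lat',np.percentile(Q[:,1],[1,99]).round(2))
```

```text
scene0 6053 [ 0.054 -0.136  0.06 ] [0.379 0.208 0.318]
0.08 443 [0.057 0.031 0.104] [ 0.379 -0.132  0.074] maxy [0.057 0.031 0.104]
0.14 2049 [0.054 0.026 0.117] [ 0.376 -0.13   0.123] maxy [0.201 0.207 0.118]
0.2 1787 [0.069 0.031 0.174] [ 0.369 -0.071  0.175] maxy [0.204 0.208 0.172]
0.26 1395 [0.188 0.203 0.281] [0.279 0.047 0.231] maxy [0.204 0.208 0.242]
0.32 379 [0.188 0.202 0.293] [0.238 0.156 0.292] maxy [0.203 0.208 0.3  ]
arm z 0.25 310 rad [0.62 0.63 0.73] lat [-0.01  0.01]
arm z 0.3 1201 rad [0.26 0.71 0.75] lat [-0.1   0.01]
arm z 0.35 1669 rad [0.61 0.71 0.74] lat [-0.04  0.02]
arm z 0.4 2127 rad [0.66 0.7  0.71] lat [-0.04  0.03]
arm z 0.45 2869 rad [0.66 0.7  0.71] lat [-0.04  0.04]
arm z 0.5 3025 rad [0.63 0.7  0.72] lat [-0.05  0.03]
arm z 0.55 7115 rad [0.61 0.7  0.72] lat [-0.05  0.02]
arm z 0.6 1667 rad [0.65 0.67 0.7 ] lat [-0.04  0.01]
side0 572 [ 0.192 -0.017  0.154] [0.267 0.656 0.55 ]
0.2 24 [0.236 0.163 0.213] [0.262 0.014 0.172] maxy [0.236 0.163 0.213]
0.26 46 [0.225 0.198 0.289] [0.25  0.091 0.238] maxy [0.225 0.2   0.279]
0.32 80 [0.196 0.202 0.348] [0.236 0.165 0.295] maxy [0.197 0.209 0.335]
0.38 197 [0.193 0.206 0.374] [0.22  0.201 0.357] maxy [0.198 0.209 0.37 ]
0.44 188 [0.192 0.206 0.437] [0.217 0.199 0.417] maxy [0.203 0.21  0.451]
0.56 26 [0.212 0.628 0.544] [0.22  0.649 0.544] maxy [0.22  0.649 0.544]
arm z 0.25 1043 rad [-0.01  0.06  0.73] lat [-0.17  0.07]
arm z 0.3 2220 rad [-0.01  0.27  0.75] lat [-0.15  0.06]
arm z 0.35 2340 rad [0.05 0.61 0.74] lat [-0.13  0.04]
arm z 0.4 2753 rad [0.08 0.68 0.71] lat [-0.12  0.04]
arm z 0.45 2889 rad [0.11 0.69 0.71] lat [-0.11  0.04]
arm z 0.5 2488 rad [0.13 0.7  0.72] lat [-0.05  0.05]
arm z 0.55 5374 rad [0.59 0.7  0.72] lat [-0.03  0.05]
arm z 0.6 2685 rad [0.56 0.65 0.69] lat [-0.04  0.04]
```

```bash
cat > fk.py <<'E'
import numpy as np
from scipy.spatial.transform import Rotation as Ro
from scipy.optimize import least_squares
AL=np.array([0,-1,1,1,1,1,-1])*np.pi/2
def frames(q,p):
    # p: sgn-applied offsets(7), d1,d3,d5,d7,a3,a5, basex,basey
    off=p[:7]; d=[p[7],0,p[8],0,p[9],0,p[10]]; a=[0,0,0,p[11],p[12]*0,p[12],0]
    # modified DH as xArm7: a for joints 4 and (5: elbow back),6
    a=[0,0,0,p[11],p[13],p[12],0]
    T=np.eye(4); out=[T]
    for i in range(7):
        ca,sa=np.cos(AL[i]),np.sin(AL[i]); th=q[i]+off[i]; c,s=np.cos(th),np.sin(th)
        T=T@np.array([[c,-s,0,a[i]],[s*ca,c*ca,-sa,-d[i]*sa],[s*sa,c*sa,ca,d[i]*ca],[0,0,0,1]]); out.append(T)
    return out
P0=np.r_[2.364,0,0,0,0,0,0,.267,.293,.3425,.097+.17,.0525,.076,-.0525]
E
python3 - <<'E'
from h import *; from fk import *
s=robot.sense(); yaw=s['tcp_rot'][2]
D=[(s['joint_pos'],s['tcp_pos'],s['tcp_rot'])]
rng=np.random.default_rng(0)
for i in range(70):
    r=rng.uniform(.45,.85);a=rng.uniform(.5,1.5);p=[r*np.cos(a),r*np.sin(a),rng.uniform(.05,.5)]
    o=[np.pi+rng.uniform(-.4,.4),rng.uniform(-.4,.4),yaw+rng.uniform(-1,1)]
    q=robot.inverse_kinematics(p,o)
    if q is not None: D.append((np.array(q),np.array(p),np.array(o)))
print(len(D)); print(np.ptp([d[0] for d in D],axis=0).round(2))
def res(p):
    e=[]
    for q,x,o in D:
        T=frames(q,p)[-1]; e+=list(T[:3,3]-x); e+=list(.3*(T[:3,:3]-Ro.from_euler('xyz',o).as_matrix()).ravel())
    return e
best=None
for o1 in(2.364,2.364+np.pi):
  for o7 in(0,np.pi/2,np.pi,-np.pi/2):
    p=P0.copy();p[0]=o1;p[6]=o7
    r=least_squares(res,p,max_nfev=60)
    if best is None or r.cost<best.cost: best=r
print(best.cost,len(D),best.x.round(4)); np.save('fk.npy',best.x)
E
```

```text
65
[1.31 0.86 1.17 1.46 0.92 1.74 2.92]
8.28300909753706 65 [ 2.1476  3.0302 -3.0508  3.9991 -3.1234  2.3411  4.4621 -0.0152 -0.4952
 -0.2313  0.1146 -0.0148 -0.8355 -0.4724]
```

```bash
cat > fk.py <<'E'
import numpy as np
from scipy.spatial.transform import Rotation as Ro
from scipy.optimize import least_squares
def frames(q,p,s):
    # p: joint offsets (7), then link translations (8x3: base .. tool)
    L=p[7:31].reshape(8,3); R=np.eye(3); x=L[0].copy(); X=[x.copy()]
    for i in range(7):
        R=R@Ro.from_euler('zyzyzyz'[i],s[i]*q[i]+p[i]).as_matrix(); x=x+R@L[i+1]; X.append(x.copy())
    return X,R
E
python3 - <<'E'
from h import *; from fk import *; import itertools
s=robot.sense(); yaw=s['tcp_rot'][2]
D=[(s['joint_pos'],s['tcp_pos'],s['tcp_rot'])]
rng=np.random.default_rng(0)
for i in range(40):
    r=rng.uniform(.45,.85);a=rng.uniform(.5,1.5);p=[r*np.cos(a),r*np.sin(a),rng.uniform(.05,.5)]
    o=[np.pi+rng.uniform(-.4,.4),rng.uniform(-.4,.4),yaw+rng.uniform(-1,1)]
    q=robot.inverse_kinematics(p,o)
    if q is not None: D.append((np.array(q),np.array(p),np.array(o)))
def res(p,sg):
    e=[1e-3*p[7:]]
    for q,x,o in D:
        X,R=frames(q,p,sg); e+=[X[-1]-x,.3*(R-Ro.from_euler('xyz',o).as_matrix()).ravel()]
    return np.concatenate(e)
def rotres(v,sg):
    p=np.zeros(31);p[0],p[6]=v
    return np.concatenate([(frames(q,p,sg)[1]-Ro.from_euler('xyz',o).as_matrix()).ravel() for q,x,o in D])
c=[]
for z in itertools.product([1,-1],repeat=4):
    sg=[z[0],1,z[1],1,z[2],1,z[3]]
    for o1 in(0,1.57,3.14,-1.57):
      for o7 in (0,2): 
        r=least_squares(rotres,[o1,o7],args=(sg,)); c.append((r.cost,sg,r.x))
c.sort(key=lambda k:k[0]); 
for k in c[:3]: print(k)
sg=c[0][1]; p=np.zeros(31);p[0],p[6]=c[0][2]; p[[9,15,21,27,30]]=[.3,.35,.35,.1,.1]
r=least_squares(res,p,args=(sg,)); print(r.cost,r.x[:7].round(4)); print(r.x[7:].reshape(8,3).round(3))
np.savez('fk.npz',p=r.x,s=sg)
print(np.round(frames(s['joint_pos'],r.x,sg)[0],3))
E
```

```text
(np.float64(2.2035976533285985e-20), [-1, 1, -1, 1, -1, 1, -1], array([1.37728585e-11, 1.57079633e+00]))
(np.float64(2.203598770303674e-20), [-1, 1, -1, 1, -1, 1, -1], array([1.37865032e-11, 1.57079633e+00]))
(np.float64(2.2035989490436697e-20), [-1, 1, -1, 1, -1, 1, -1], array([1.37728824e-11, 1.57079633e+00]))
1.673625841521838e-07 [ 0.      0.     -0.      0.      0.     -0.      1.5708]
[[ 0.    -0.     0.119]
 [ 0.    -0.013  0.119]
 [-0.    -0.013  0.277]
 [ 0.    -0.008  0.277]
 [-0.    -0.008  0.233]
 [ 0.    -0.     0.233]
 [-0.    -0.     0.147]
 [-0.     0.     0.147]]
[[ 0.    -0.     0.119]
 [ 0.012 -0.005  0.238]
 [ 0.07   0.107  0.485]
 [ 0.123  0.221  0.732]
 [ 0.197  0.42   0.634]
 [ 0.264  0.621  0.536]
 [ 0.264  0.621  0.389]
 [ 0.264  0.621  0.241]]
```

```bash
cat > arm.py <<'E'
from h import *; from fk import *
_z=np.load('fk.npz'); FP,FS=_z['p'],_z['s']
LO=np.array([-2.59,-.33,-1.39,.1,-1.04,.21,-2.66]);HI=np.array([2.59,1.99,1.29,2.45,4.18,1.99,2.66])
pd=np.array([.08,-.17]);pd/=np.hypot(*pd);pn=np.array([-pd[1],pd[0]]); pe=np.array([.2,.208]) # panel end, dir away from work
def clear(q):   # distance of arm centre line to panel box
    X=np.array(frames(q,FP,FS)[0]); pts=np.vstack([X[i]+(X[i+1]-X[i])*np.linspace(0,1,12)[:,None] for i in range(1,7)])
    r=pts[:,:2]-pe; a=r@pd; b=r@pn
    dx=np.maximum(np.maximum(-a,a-.6),0); dy=np.maximum(abs(b)-.025,0); dz=np.maximum(pts[:,2]-.56,0)
    return np.sqrt(dx**2+dy**2+dz**2).min()
def solve(pos,yaw,q3,seed):
    Rt=Ro.from_euler('xyz',[np.pi,0,yaw]).as_matrix()
    def f(v):
        q=np.r_[v[:2],q3,v[2:]]; X,R=frames(q,FP,FS); return np.r_[(X[-1]-pos)*3,(R-Rt).ravel(),1e-4*(v-np.delete(seed,2))]
    l,h=np.delete(LO,2)+.03,np.delete(HI,2)-.03
    r=least_squares(f,np.clip(np.delete(seed,2),l+.01,h-.01),bounds=(l,h))
    return (np.r_[r.x[:2],q3,r.x[2:]],np.linalg.norm(r.fun[:12]))
def best(pos,yaw,seed,q3s=np.arange(-1.3,1.25,.1)):
    b=(-9,None,None)
    for q3 in q3s:
        q,e=solve(np.array(pos),yaw,q3,seed)
        if e<2e-3:
            c=min(clear(q),.13)-.01*np.abs(q-seed).max()
            if c>b[0]: b=(c,q,clear(q))
    return b[1:]
def pathclear(a,b): return min(clear(a+(b-a)*t) for t in np.linspace(0,1,25))
E
python3 - <<'E'
from arm import *
s=robot.sense(); q0=s['joint_pos']; y0=s['tcp_rot'][2]
f=load('scene0'); print('cab',onplane(f,[(269.5,226.5),(349,208.5),(411,375)],.169).round(3))
for n,p in dict(view=(.33,.45,.30),base=(.36,.377,.13),plat=(.508,.345,.05),riser=(.345,.5,.05)).items():
    for y in (y0,y0-.8,y0+.8):
        q,c=best(p,y,q0); g=robot.inverse_kinematics(p,[np.pi,0,y])
        print(n,round(y,2),None if q is None else (q.round(2),round(c,3)),'IK',None if g is None else (np.round(g,2)[:3],round(clear(g),3)))
q,c=best((.33,.45,.30),y0,q0); print(pathclear(q0,q))
if pathclear(q0,q)>.09:
    robot.move_joints(q); print(robot.sense()['t'],robot.sense()['tcp_pos'])
    for n in('scene','side','wrist'): grab(n,n+'1')
E
```

```text
cab [[0.566 0.482 0.169]
 [0.437 0.491 0.169]
 [0.451 0.758 0.169]]
view 2.74 (array([-1.01,  0.23,  0.  ,  1.74,  0.  ,  1.17,  0.15]), np.float64(0.135)) IK (array([-1.  ,  0.23, -0.02]), np.float64(0.135))
view 1.94 (array([-1.34,  0.23,  0.4 ,  1.76, -0.1 ,  1.17, -0.55]), np.float64(0.142)) IK (array([-1.14,  0.23,  0.15]), np.float64(0.137))
view 3.54 (array([-0.77,  0.25, -0.3 ,  1.73,  0.08,  1.18,  0.88]), np.float64(0.131)) IK (array([-0.86,  0.24, -0.18]), np.float64(0.132))
base 2.74 (array([-1.74,  0.65,  1.2 ,  2.05, -0.75,  0.97,  1.03]), np.float64(0.138)) IK (array([-0.88,  0.35, -0.01]), np.float64(0.056))
base 1.94 (array([-1.74,  0.65,  1.2 ,  2.05, -0.75,  0.97,  0.23]), np.float64(0.138)) IK (array([-1.01,  0.35,  0.15]), np.float64(0.057))
base 3.54 (array([-1.74,  0.65,  1.2 ,  2.05, -0.75,  0.97,  1.83]), np.float64(0.138)) IK (array([-0.75,  0.36, -0.17]), np.float64(0.058))
plat 2.74 (array([-1.37,  0.9 ,  1.1 ,  1.88, -0.97,  1.01,  1.34]), np.float64(0.108)) IK (array([-0.68,  0.59,  0.01]), np.float64(0.024))
plat 1.94 (array([-1.37,  0.9 ,  1.1 ,  1.88, -0.97,  1.01,  0.54]), np.float64(0.108)) IK (array([-0.78,  0.59,  0.15]), np.float64(0.026))
plat 3.54 (array([-1.37,  0.9 ,  1.1 ,  1.88, -0.97,  1.01,  2.14]), np.float64(0.108)) IK (array([-0.57,  0.59, -0.13]), np.float64(0.02))
riser 2.74 (array([-1.53,  0.69,  0.7 ,  1.89, -0.61,  0.79,  0.67]), np.float64(0.142)) IK (array([-1.01,  0.58, -0.03]), np.float64(0.045))
riser 1.94 (array([-1.53,  0.69,  0.7 ,  1.89, -0.61,  0.79, -0.13]), np.float64(0.142)) IK (array([-1.11,  0.58,  0.11]), np.float64(0.056))
riser 3.54 (array([-1.53,  0.69,  0.7 ,  1.89, -0.61,  0.79,  1.47]), np.float64(0.142)) IK (array([-0.91,  0.59, -0.18]), np.float64(0.033))
0.09863638374296692
0.9417 [0.32885167 0.45144058 0.29975155]
```

View pics/wrist1.png

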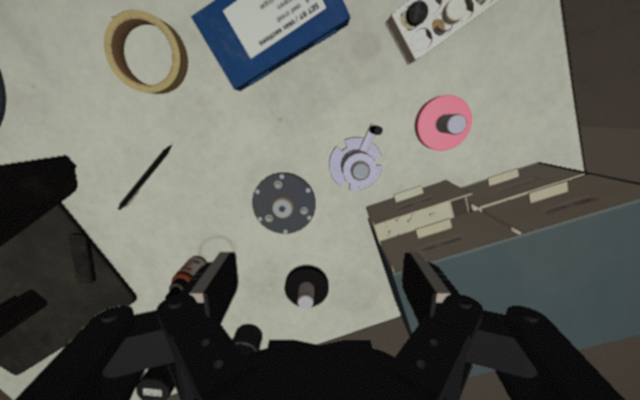

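The wrist view shows the base at (284,203) with three pins, the riser at (358,163) with its lever post at (376,130), the platform at (306,288) and the pink decoy at (444,122). I take two closer views with the elbow swung away from the panel.

Run:
```python
from arm import *
q=robot.sense()['joint_pos']
f=load('wrist1'); C=cloud(f); 
m=(f['range_z']>0)&(C[...,0]>.36)&(C[...,0]<.5)&(C[...,1]>.42)&(C[...,2]>.03)&(C[...,2]<.16); P=C[m]
for z in (.04,.08,.12,.15):
    Q=P[abs(P[:,2]-z)<.02]; 
    if len(Q): print('drawer',z,len(Q),np.percentile(Q,[2,50,98],axis=0).round(3).tolist())
for i,p in enumerate([(.375,.43,.19),(.43,.40,.19)]):
    n,c=best(p,2.27,q,np.arange(.3,1.2,.1)); pc=pathclear(q,n); print(n.round(2),c,pc)
    assert pc>.085
    robot.move_joints(n); robot.sleep(.3); q=robot.sense()['joint_pos']; grab('wrist',f'wrist{2+i}')
grab('scene','scene2');grab('side','side2')
print(robot.sense()['t'])
a,b=[load(f'wrist{k}')['image'] for k in(2,3)]
o=cv2.resize(np.vstack([a[60:360,100:540],b[60:360,100:540]]),None,fx=1,fy=1); cv2.imwrite('pics/v23.png',o[:,:,::-1])
```

```text
drawer 0.04 1978 [[0.362, 0.49, 0.03], [0.445, 0.621, 0.046], [0.465, 0.757, 0.059]]
drawer 0.08 2743 [[0.416, 0.49, 0.061], [0.445, 0.633, 0.078], [0.465, 0.758, 0.099]]
drawer 0.12 4735 [[0.431, 0.491, 0.101], [0.444, 0.634, 0.12], [0.452, 0.756, 0.139]]
drawer 0.15 3905 [[0.437, 0.491, 0.131], [0.445, 0.636, 0.146], [0.452, 0.751, 0.159]]
[-1.59  0.47  0.9   1.88 -0.44  1.    0.2 ] 0.1292082032368503 0.11783736673942163
[-1.58  0.59  1.1   1.85 -0.6   1.08  0.45] 0.13499916156133956 0.1288517761808515
3.1167
```

View pics/v23.png

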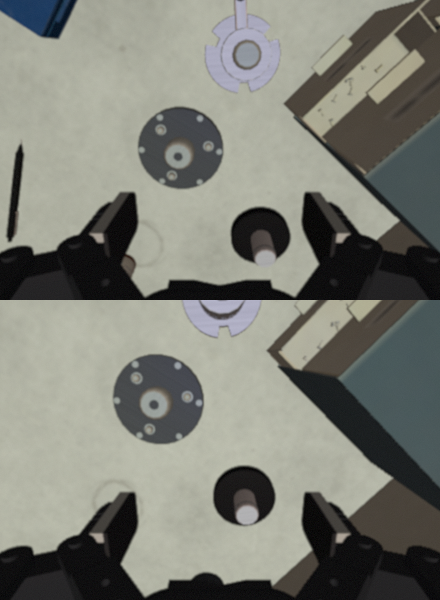

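In wrist2 (pixel = crop + (100,60)) the base spigot is at (278,216) with pins at (261,190), (308,206) and (272,235). The riser spigot is at (347,114) and the platform post at (364,318). In wrist3 the base spigot is at (254,165) with pins at (236,138), (287,157) and (250,189), and the platform post is at (346,274).

```bash
cat > meas.py <<'E'
from arm import *
def tri(obs):  # [(frame,uv)] -> point, residual
    A=np.zeros((3,3));b=np.zeros(3);L=[]
    for f,uv in obs:
        o,d=ray(f,[uv]);d=d[0]/np.linalg.norm(d[0]);M=np.eye(3)-np.outer(d,d);A+=M;b+=M@o;L.append((o,M))
    x=np.linalg.solve(A,b); return x,max(np.linalg.norm(M@(x-o)) for o,M in L)
def ell(f,uv,test,r):  # ellipse of the mask component at uv
    im=f['image'].astype(int); m=test(im).astype(np.uint8); v,u=np.mgrid[:400,:640]; m[(u-uv[0])**2+(v-uv[1])**2>r*r]=0
    m=cv2.morphologyEx(m,cv2.MORPH_OPEN,np.ones((3,3)))
    cs=cv2.findContours(m,cv2.RETR_EXTERNAL,cv2.CHAIN_APPROX_NONE)[0]; c=max(cs,key=cv2.contourArea); h=cv2.convexHull(c)
    return cv2.fitEllipse(c),c
def blob(f,uv,r=4):
    g=f['image'].astype(float).sum(-1); x,y=map(int,uv); w=g[y-r:y+r+1,x-r:x+r+1]; w=np.maximum(w-np.percentile(w,60),0)
    yy,xx=np.mgrid[y-r:y+r+1,x-r:x+r+1]; return (xx*w).sum()/w.sum(),(yy*w).sum()/w.sum()
E
python3 - <<'E'
from meas import *
w2,w3,w1,s2=load('wrist2'),load('wrist3'),load('wrist1'),load('scene2')
dk=lambda im:(im.max(-1)<110)
for f,uv,n in((w2,(281,208),'w2'),(w3,(258,159),'w3')):
    e,c=ell(f,uv,dk,50); print('base disc',n,np.round(e[0],1),np.round(e[1],1),onplane(f,[e[0]],.012).round(4))
    B=onplane(f,[e[0]],.012)[0]
    for p in ({'w2':[(261,190),(308,206),(272,235)],'w3':[(236,138),(287,157),(250,189)]}[n]):
        b=blob(f,p); X=onplane(f,[b],.019)[0]-B; print('  pin',np.round(b,1),np.hypot(*X[:2]).round(4),np.degrees(np.arctan2(X[1],X[0])).round(1))
    P=onplane(f,[(x,y) for x,y in c[:,0]],.012); 
    print('  circle', cv2.minEnclosingCircle((P[:,:2]*1000).astype(np.float32)))
pins=[tri([(w2,blob(w2,a)),(w3,blob(w3,b))]) for a,b in(((261,190),(236,138)),((308,206),(287,157)),((272,235),(250,189)))]
for p in pins: print('pin tri',p[0].round(4),p[1].round(4))
# riser
wh=lambda im:(im.min(-1)>120)&(im[...,2]>im[...,1]+6)
for f,uv,n in((w2,(347,114),'w2'),(w1,(356,163),'w1')):
    try:
        e,c=ell(f,uv,wh,55); hull=cv2.convexHull(c); e2=cv2.fitEllipse(hull); print('riser flange',n,np.round(e2[0],1),np.round(e2[1],1),onplane(f,[e2[0]],.010).round(4))
        P=onplane(f,c[:,0],.010); print(cv2.minEnclosingCircle((P[:,:2]*1000).astype(np.float32)))
    except Exception as x: print(x)
for f,n,uv in((w2,'w2',(364,318)),(w3,'w3',(346,274)),(w1,'w1',(306,300))):
    br=lambda im:(im.min(-1)>115)
    e,c=ell(f,uv,br,12); print('post',n,np.round(e[0],1),np.round(e[1],1),onplane(f,[e[0]],.052).round(4))
    d,c=ell(f,(uv[0]-2,uv[1]-24) if n!='w1' else (306,287),lambda im:(im.max(-1)<40),45); print('   disc',np.round(d[0],1),np.round(d[1],1),onplane(f,[d[0]],.015).round(4))
o=[cv2.resize(f['image'][y-60:y+60,x-65:x+65],(390,360),interpolation=cv2.INTER_CUBIC) for f,x,y in((w2,335,80),(w1,358,160))]+[cv2.resize(s2['image'][200:300,340:480],(390,240),interpolation=cv2.INTER_CUBIC), cv2.resize(s2['image'][150:250,250:390],(390,240),interpolation=cv2.INTER_CUBIC)]
cv2.imwrite('pics/det.png',np.vstack([np.hstack(o[:2]),np.hstack(o[2:])])[:,:,::-1])
E
```

```text
base disc w2 [280.3 207.6] [78.2 81.8] [[0.3588 0.3801 0.012 ]]
  pin [259.7 190.6] 0.0307 173.6
  pin [308.4 207. ] 0.0331 45.2
  pin [271.2 236.5] 0.0351 -68.4
  circle ((359.9320068359375, 378.8890075683594), 49.923580169677734)
base disc w3 [257.9 158.8] [83.8 88.8] [[0.359  0.3797 0.012 ]]
  pin [235.  138.1] 0.031 173.0
  pin [287.4 156.8] 0.0335 45.6
  pin [248.3 189.8] 0.0353 -68.5
  circle ((360.369140625, 378.5051574707031), 49.49061584472656)
pin tri [0.3282 0.3835 0.019 ] 0.0
pin tri [0.3824 0.4034 0.0178] 0.0001
pin tri [0.3719 0.3463 0.0169] 0.0002
riser flange w2 [341.7 108.3] [74.  90.3] [[0.3411 0.5082 0.01  ]]
((341.29339599609375, 508.34320068359375), 45.37906265258789)
riser flange w1 [356.4 161.5] [49.8 59.5] [[0.3424 0.5064 0.01  ]]
((341.66131591796875, 507.7356262207031), 44.39731216430664)
post w2 [364.8 319.6] [19.2 21. ] [[0.5123 0.3492 0.052 ]]
   disc [359.4 293. ] [50.  55.6] [[0.5051 0.3554 0.015 ]]
post w3 [346.7 274.9] [19.8 21.1] [[0.5113 0.3505 0.052 ]]
   disc [343.4 254.1] [54.  57.3] [[0.507  0.3545 0.015 ]]
post w1 [305.2 303.9] [15.  16.4] [[0.5144 0.3495 0.052 ]]
   disc [306.3 284.4] [36.7 40.2] [[0.5045 0.3538 0.015 ]]
```

View pics/det.png

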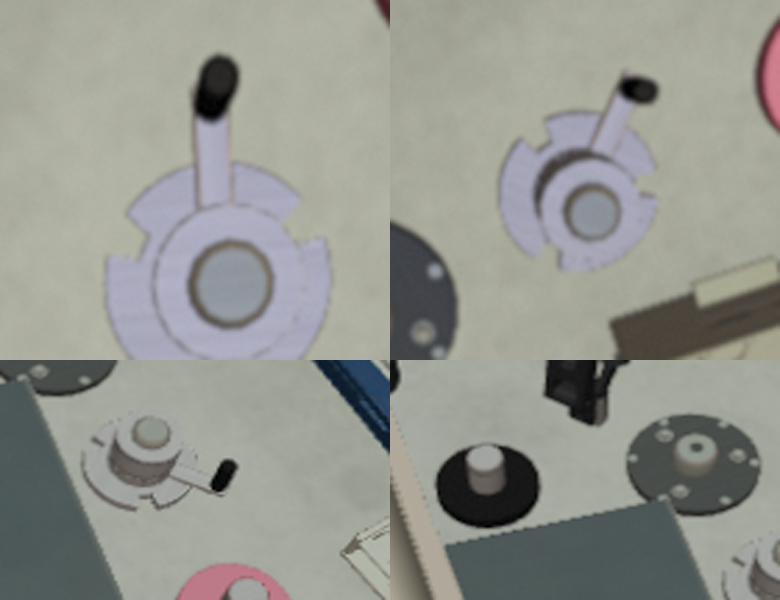

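Detail: in w2 the riser spigot top is at (347,114) and the lever post top at (343,45). In w1 they are at (360,171) and (377,130), and in scene at (394,229) and (421,244). The platform post top in scene is at (284,190). The pins come out at 50, 170 and 290 degrees, an offset of about -10 degrees.

Run:
```python
from meas import *
w2,w3,w1,s2=load('wrist2'),load('wrist3'),load('wrist1'),load('scene2')
T=lambda n,*o:(lambda r:print(n,r[0].round(4),'res',r[1].round(4)))(tri(o))
T('spig w',(w1,(360.3,170.7)),(w2,(347,114.3))); T('spig all',(w1,(360.3,170.7)),(w2,(347,114.3)),(s2,(393.8,229.2)))
T('lpost w',(w1,(376.7,130)),(w2,(343.3,45))); T('lpost all',(w1,(376.7,130)),(w2,(343.3,45)),(s2,(421.1,244.2)))
for f,a,b in((w1,(360.3,170.7),(376.7,130)),(w2,(347,114.3),(343.3,45)),(s2,(393.8,229.2),(421.1,244.2))):
    A=onplane(f,[a],.065)[0];B=onplane(f,[b],.055)[0];d=B-A; print('riser',A.round(4),'len',np.hypot(*d[:2]).round(4),'ang',np.degrees(np.arctan2(d[1],d[0])).round(1))
T('ppost',(w2,(364.8,319.6)),(w3,(346.7,274.9))); T('ppost all',(w2,(364.8,319.6)),(w3,(346.7,274.9)),(s2,(284.1,189.6)),(w1,(305.2,303.9)))
print(onplane(s2,[(284.1,189.6)],.052).round(4))
for f,uv,r in((w2,(360,298),34),(w3,(344,254),36),(w1,(306,286),26),(s2,(285,202),22)):
    e,c=ell(f,uv,lambda im:im.max(-1)<50,r); h=cv2.convexHull(c)[:,0]; P=onplane(f,h,.015); print('pdisc',cv2.minEnclosingCircle((P[:,:2]*1000).astype(np.float32)))
T('bspig',(w2,blob(w2,(278,216),6)),(w3,blob(w3,(254,165),6)))
q=robot.sense()['joint_pos']
C=cloud(w1)
for y in (.48,.50,.52,.54,.56,.58):
    m=(w1['range_z']>0)&(abs(C[...,1]-y)<.01)&(C[...,0]>.39)&(C[...,0]<.5)&(C[...,2]>.015); P=C[m]; print(y,np.percentile(P[:,0],[1,5,20]).round(3),P[P[:,0].argmin()].round(3)) if len(P) else None
```

```text
spig w [0.3457 0.5039 0.062 ] res 0.0001
spig all [0.3455 0.5035 0.0649] res 0.0006
lpost w [0.3062 0.5438 0.0517] res 0.0009
lpost all [0.3064 0.5432 0.0536] res 0.001
riser [0.345  0.5037 0.065 ] len 0.0552 ang 135.5
riser [0.3455 0.5038 0.065 ] len 0.0559 ang 134.0
riser [0.3459 0.5031 0.065 ] len 0.0557 ang 133.7
ppost [0.5081 0.3527 0.0583] res 0.0003
ppost all [0.5092 0.3521 0.0577] res 0.0012
[[0.5085 0.3484 0.052 ]]
pdisc ((507.3265075683594, 353.34735107421875), 39.40537643432617)
pdisc ((508.52239990234375, 352.388916015625), 38.44828414916992)
pdisc ((507.0616455078125, 352.5857238769531), 38.64760208129883)
pdisc ((510.7099304199219, 353.6890563964844), 39.59423828125)
bspig [0.3626 0.3741 0.0198] res 0.0006
0.48 [0.441 0.444 0.454] [0.44  0.49  0.151]
0.5 [0.415 0.416 0.419] [0.415 0.497 0.06 ]
0.52 [0.416 0.416 0.417] [0.415 0.516 0.081]
0.54 [0.407 0.416 0.418] [0.405 0.541 0.029]
0.56 [0.408 0.416 0.429] [0.406 0.551 0.028]
0.58 [0.411 0.419 0.44 ] [0.407 0.575 0.031]
```

```bash
cat >> arm.py <<'E'
def go(p,yaw,q3s=np.arange(.3,1.25,.1),lim=.085):
    q=robot.sense()['joint_pos']; n,c=best(p,yaw,q,q3s); pc=pathclear(q,n); print('go',np.round(n,2),round(c,3),round(pc,3)); assert pc>lim
    robot.move_joints(n); rep()
def rep():
    s=robot.sense(); print('t',round(s['t'],2),'tcp',s['tcp_pos'].round(4),'yaw',np.degrees(s['tcp_rot'][2]).round(1),'F',np.round(s['wrist_force'],1),'op',round(s['opening'],3),'gf',np.round(s['gripper_force'],1),'clr',round(clear(s['joint_pos']),3)); return s
E
python3 - <<'E'
from arm import *
robot.grip(.76,50)
y=np.radians(150)
go((.3455,.5036,.12),y)
print(robot.move_straight((.3455,.5036,.033),vel=.1,contact_N=15)); s=rep(); print(s['joint_pos'].round(2))
robot.grip(0.3,50); rep()
robot.move_straight((.3455,.5036,.11),vel=.1); rep(); grab('scene','scene4')
f=load('scene4'); cv2.imwrite('pics/s4.png',cv2.resize(f['image'][130:290,290:510],(660,480))[:,:,::-1])
E
```

```text
go [-1.71  0.7   1.    1.85 -0.7   0.99  0.64] 0.177 0.135
t 4.11 tcp [0.3457 0.5035 0.1199] yaw 150.0 F [ 0.2 -0.9 -0.6] op 0.758 gf 0.0 clr 0.177
False
t 5.12 tcp [0.346  0.5039 0.0336] yaw 150.0 F [-0.3  0.5 -0.1] op 0.758 gf 0.0 clr 0.165
[-1.64  0.8   0.89  1.89 -0.82  0.86  0.72]
t 5.44 tcp [0.3458 0.5039 0.034 ] yaw 150.0 F [-0.8 -1.4  6.4] op 0.513 gf 51.9 clr 0.165
t 6.36 tcp [0.345  0.5033 0.1095] yaw 150.0 F [-0.9  1.1 -4.3] op 0.514 gf 51.5 clr 0.176
```

View pics/s4.png

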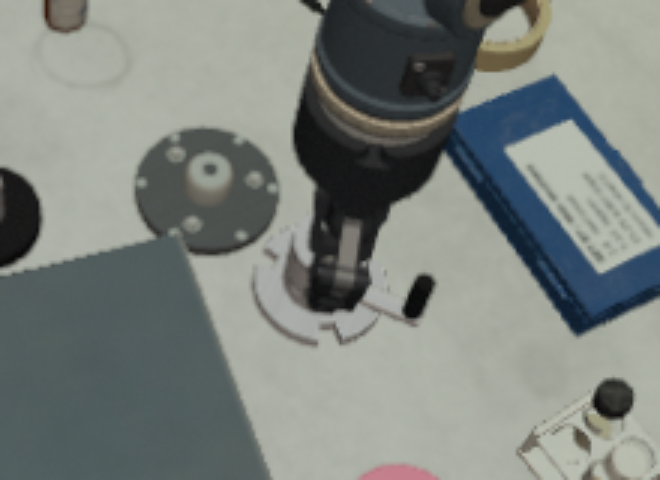

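The riser is held: the opening stopped at 0.514 and its lever post top is at crop (428,283). I carry it over the base and lower it at riser yaw 110 degrees.

Run:
```python
from arm import *
f=load('scene4'); B=onplane(f,[(432.7,224.3)],.055+.0755)[0]; d=B-np.array([.345,.5033,0]); print('lever now',np.hypot(*d[:2]).round(4),np.degrees(np.arctan2(d[1],d[0])).round(1))
y=np.radians(125.6)
go((.3605,.378,.115),y)
print(robot.move_straight((.3605,.378,.072),vel=.08,contact_N=8)); rep()
print(robot.move_straight((.3605,.378,.0465),vel=.03,contact_N=8)); rep()
grab('scene','scene5')
```

```text
lever now 0.0585 134.8
go [-1.68  0.62  1.1   2.06 -0.72  0.91  0.44] 0.132 0.132
t 6.98 tcp [0.3605 0.3773 0.1149] yaw 125.5 F [ 0.7  0.6 -4.4] op 0.511 gf 51.6 clr 0.132
False
t 7.67 tcp [0.3608 0.3779 0.0719] yaw 125.6 F [-0.2 -0.9 -5.3] op 0.516 gf 51.6 clr 0.142
False
t 8.67 tcp [0.3602 0.3774 0.0462] yaw 125.6 F [-1.3 -2.5 -6.4] op 0.513 gf 51.6 clr 0.147
```

Run:
```python
from arm import *
print(robot.move_straight((.3605,.378,.043),vel=.02,contact_N=12)); rep()
robot.grip(.76); rep()
robot.move_straight((.3605,.378,.13),vel=.12)
go((.40,.45,.20),np.radians(130))
robot.sleep(.2)
for n in('scene','side','wrist'): grab(n,n+'6')
a,b=load('scene6')['image'],load('wrist6')['image']
cv2.imwrite('pics/r6.png',np.hstack([cv2.resize(a[130:250,250:450],(400,240)),cv2.resize(b[60:360,100:500],(400,300))[:240]])[:,:,::-1]); cv2.imwrite('pics/r6b.png',np.vstack([cv2.resize(a[140:240,300:440],(560,400)),]) [:,:,::-1])
f=load('scene6');C=cloud(f)
m=(abs(C[...,0]-.36)<.06)&(abs(C[...,1]-.378)<.06)&(f['range_z']>0); z=C[m][:,2]; print(np.histogram(z,bins=np.arange(-.004,.1,.004)))
o=np.hstack([cv2.resize(a[140:240,300:440],(420,300)),b[20:320,120:500]]);cv2.imwrite('pics/r6.png',o[:,:,::-1]);print(o.shape)
```

```text
True
t 8.93 tcp [0.3603 0.3774 0.0459] yaw 125.6 F [-1.9 -0.4  6. ] op 0.51 gf 52.4 clr 0.147
t 9.27 tcp [0.3586 0.376  0.0442] yaw 125.6 F [ 0.  -0.6 -0.1] op 0.76 gf 0.0 clr 0.147
go [-1.7   0.67  1.2   1.8  -0.68  1.16  0.42] 0.175 0.13
t 10.64 tcp [0.3998 0.4497 0.1991] yaw 130.0 F [-0.8 -0.8  0.2] op 0.76 gf 0.0 clr 0.175
(array([346, 490,  42, 189, 199,  64, 325,  64,  92,  37,  28,  23,  19,
        27,  18,  17,  22, 106,  41,  14,  32,   0,   0,   0,   0]), array([-0.004,  0.   ,  0.004,  0.008,  0.012,  0.016,  0.02 ,  0.024,
        0.028,  0.032,  0.036,  0.04 ,  0.044,  0.048,  0.052,  0.056,
        0.06 ,  0.064,  0.068,  0.072,  0.076,  0.08 ,  0.084,  0.088,
        0.092,  0.096]))
(300, 800, 3)
```

View pics/r6.png

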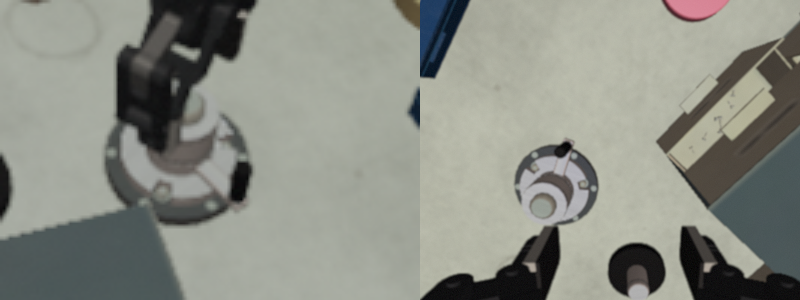

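The riser is home. Scene depth puts its flange top at 20–24 mm and hub top at 64–68 mm, and the pins show in the notches around wrist (540,205). Next comes the platform: I centre it with a squeeze from one direction, then grip it crosswise.

Run:
```python
from arm import *
from meas import ell
f=load('wrist6'); print('spigot(approx px)',onplane(f,[(241,225)],.077).round(4))
P=np.array([.508,.3525])
robot.grip(.55,20)
go((*P,.12),np.radians(235),np.arange(.5,1.25,.1))
print(robot.move_straight((*P,.033),vel=.1,contact_N=12)); rep()
robot.grip(.1,20); rep(); robot.grip(.55); 
robot.move_straight((*P,.10),vel=.12)
go((*P,.10),np.radians(145),np.arange(.5,1.25,.1))
print(robot.move_straight((*P,.033),vel=.1,contact_N=12)); rep()
robot.grip(.1,45); s=rep()
p=s['tcp_pos'];robot.move_straight((p[0],p[1],.15),vel=.1); rep()
grab('scene','scene7');grab('side','side7');grab('wrist','wrist7')
```

```text
spigot(approx px) [[0.3588 0.3798 0.077 ]]
go [-1.43  0.84  1.2   1.83 -0.88  1.12  2.63] 0.121 0.121
t 13.22 tcp [0.5079 0.3529 0.1202] yaw -125.0 F [-0.7 -0.8  0.8] op 0.552 gf 0.0 clr 0.121
False
t 14.24 tcp [0.5085 0.3526 0.0335] yaw -125.0 F [-0.  -0.1  0.4] op 0.55 gf 0.0 clr 0.098
t 14.55 tcp [0.5087 0.3526 0.0338] yaw -125.0 F [ 1.  -0.2  3.2] op 0.295 gf 19.9 clr 0.098
go [-1.42  0.88  1.2   1.85 -0.93  1.11  1.09] 0.12 0.109
t 16.93 tcp [0.5079 0.3524 0.0996] yaw 145.0 F [-0.2  0.   0.1] op 0.552 gf 0.0 clr 0.12
False
t 17.75 tcp [0.5084 0.3524 0.0334] yaw 145.0 F [ 0.9 -1.   0.3] op 0.552 gf 0.0 clr 0.107
t 18.07 tcp [0.5086 0.3527 0.0339] yaw 145.0 F [ 0.6 -0.8  4.2] op 0.287 gf 44.5 clr 0.107
t 19.38 tcp [0.5081 0.3526 0.1493] yaw 145.0 F [-0.8  0.7 -1.9] op 0.29 gf 44.2 clr 0.122
```

Run:
```python
from arm import *
B=(.360,.378)
go((*B,.15),np.radians(145),np.arange(.5,1.25,.1))
print(robot.move_straight((*B,.114),vel=.06,contact_N=8)); rep()
print(robot.move_straight((*B,.097),vel=.02,contact_N=8)); rep()
```

```text
go [-1.75  0.6   1.2   2.03 -0.69  0.99  0.76] 0.13 0.122
t 20.18 tcp [0.3599 0.3783 0.1503] yaw 145.0 F [ 1.   0.3 -1.8] op 0.295 gf 44.2 clr 0.13
False
t 20.93 tcp [0.3603 0.378  0.1141] yaw 145.0 F [ 0.5  0.4 -1.8] op 0.292 gf 44.2 clr 0.138
True
t 21.59 tcp [0.3598 0.378  0.1008] yaw 145.0 F [-2.  -0.5  5.4] op 0.283 gf 45.0 clr 0.14
```

Contact came at TCP z = 0.1008, and 0.101 is expected when seated. I release, retreat and check.

Run:
```python
from arm import *
robot.grip(.6); rep()
robot.move_straight((.360,.378,.20),vel=.1)
go((.40,.52,.30),np.radians(130)); robot.sleep(.3)
for n in('scene','side','wrist'): grab(n,n+'8')
f=load('scene8');C=cloud(f)
m=(abs(C[...,0]-.36)<.06)&(abs(C[...,1]-.378)<.06)&(f['range_z']>0); P=C[m]
D=P[(P[:,2]>.075)&(P[:,2]<.09)]; T=P[P[:,2]>.112]
print('disc z',np.percentile(D[:,2],[5,50,95]).round(4),'c',((D.max(0)+D.min(0))/2).round(4),'post z',np.percentile(T[:,2],[5,50,95]).round(4)); 
A=np.c_[D[:,:2]-D[:,:2].mean(0),np.ones(len(D))]; print('tilt',np.linalg.lstsq(A,D[:,2],rcond=None)[0].round(4))
h=np.histogram(P[:,2],bins=np.arange(0,.13,.004)); print(h[0])
s,w=f['image'],load('side8')['image']
x=load('wrist8')['image']
cv2.imwrite('pics/e8.png',np.hstack([cv2.resize(s[120:270,270:470],(400,300)),cv2.resize(x[60:360,120:520],(400,300))])[:,:,::-1])
```

```text
t 21.97 tcp [0.3591 0.3776 0.0999] yaw 145.0 F [0.5 0.1 0.9] op 0.598 gf 0.0 clr 0.14
go [-1.71  0.64  1.2   1.55 -0.61  1.37  0.25] 0.176 0.118
t 23.86 tcp [0.4    0.5183 0.2986] yaw 129.9 F [ 0.4 -0.7 -0.6] op 0.598 gf 0.0 clr 0.176
disc z [0.0778 0.0821 0.0844] c [0.3718 0.3781 0.0825] post z [0.1134 0.119  0.1212]
tilt [-0.032  -0.0217  0.0819]
[423  40 150 201  65 288  67  92  28  27  17  11   5   8   6  10  26  38
  37  60 457  35  13  12  13   9  12   7  13  49  18   0]
```

View pics/e8.png

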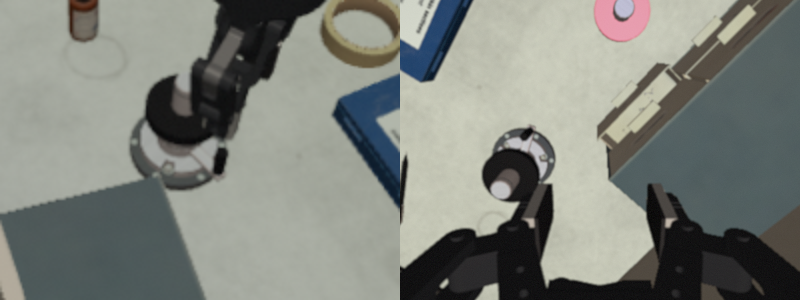

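The platform sits flat on the hub: disc top at 82 mm and post top at 119 mm, both as expected, and the gripper is clear. I hand the job in.

```bash
python3 -c "
from plant import robot
print(robot.close_job())"
```

```text
the job is handed in; nothing more can be done
None
```

The riser is home over the pins, the platform is flush on its hub, and I handed the job in at about 24 s of robot time; depth heights matched the expected values, and no verdict was returned.

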